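# Find the full toner cartridge by its weight and seat it in the label printer

## Task

One of the three grey toner cartridges is full and heavy, the other two are spent and light: tell them apart by lifting a cartridge just clear of the desk, a finger's breadth or two, and holding it still there for a moment. Lower the full one into the label printer's bay onto the sprung contact plate, press it straight down with a steady push of about 15 N for a second, never hard, and leave it standing in the bay. Stand the two spent ones upright inside the open carton and leave the other things on the desk where they are.

Things in the scene. Friction and masses are not known exactly. Their poses are not given: they have to be found in the camera images.
- cartridge_1: one of three identical-looking upright grey toner cartridges on the desk, 40 (own x) x 56 (own y) x 85 mm (z); origin: centre of the underside. One is full (0.38 to 0.52 kg), two are spent (0.10 to 0.16 kg); neither looks nor place tell which. Ribbed grips on the faces across its x (40 mm apart), in the upper 28 mm; grip there to keep clear of the printer's top. Fits the bay either way round
- cartridge_2: one of three identical-looking upright grey toner cartridges on the desk, 40 (own x) x 56 (own y) x 85 mm (z); origin: centre of the underside. One is full (0.38 to 0.52 kg), two are spent (0.10 to 0.16 kg); neither looks nor place tell which. Ribbed grips on the faces across its x (40 mm apart), in the upper 28 mm; grip there to keep clear of the printer's top. Fits the bay either way round
- cartridge_3: one of three identical-looking upright grey toner cartridges on the desk, 40 (own x) x 56 (own y) x 85 mm (z); origin: centre of the underside. One is full (0.38 to 0.52 kg), two are spent (0.10 to 0.16 kg); neither looks nor place tell which. Ribbed grips on the faces across its x (40 mm apart), in the upper 28 mm; grip there to keep clear of the printer's top. Fits the bay either way round
- printer: white label printer fixed to the desk, a block 130 (own x) x 120 (own y) x 56 mm high; origin at the centre of its underside, x away from the label slit
- bay (a point): centre of the cartridge bay's mouth in the printer's top (56 mm above the desk), axes as the printer's. The bay is a shaft 44 (x) x 60 mm (y), chamfered 3 mm. In it a sprung plate's top stands, unloaded, 22 to 30 mm below the mouth (differs each time, not measured); it yields 1 mm per 1.5 N, up to 20 mm, and springs back. Over 32 N damages the printer
- bay_plate (a joint): how far the sprung plate in the bay is pushed down from its unloaded height (m, 0 to 0.020): with nothing else touching it, the full cartridge's own weight sinks it about 2.5 to 3.4 mm, a spent one's about 1 mm
- carton: open shallow cardboard tray, fixed to the desk, outside 110 (own x) x 150 (own y, the long side) x 24 mm, walls and floor 2 mm; origin at the centre of its underside
- blue_tape: roll of tape in a blue case, 62x75x24 mm, bystander; origin at its underside
- usb_stick: black memory stick with bare metal plug, 52x18x9 mm, bystander; origin at its underside
- eraser: green and white eraser, 19x38x12 mm, bystander; origin at its underside
- sharpener: grey metal pencil sharpener, 15x25x13 mm, bystander; origin at its underside

How it is judged:
By the outcome, as a careful person would: the job done as asked, in the order asked, and still so for the second after the job is handed in, with the robot touching nothing.
It also fails if it takes over 72 s, if anything falls off the work surface, if the arm or the gripper's body presses on something with over 40 N, if the wrist force passes 120 N, or if a joint passes its speed limit or range.

## Robot

A 6-joint arm with a two-finger parallel gripper is mounted at the origin on a cart in front of the work surface, level with it; the furniture and walls round the work are solid. World frame = base frame: x ahead of the robot, y to its left, z up, the work surface at z = 0. Lengths are in m, angles in degrees, forces in N, time in s.
With the tool pointing down it reaches from about 0.225 to 0.875 m from the base axis. Payload 3.4 kg.
Tool frame: the origin (TCP) lies midway between the tips of the shut fingers; the grasp point (between the pads) lies 19 mm behind it (env.hold_point_z is the distance from the TCP to the grasp point, in m); z points along the fingers, y is the line along which they close (so a half turn about z gives the same grasp; the last joint's range is limited). The gripper opens to 85 mm and grips with 20 to 120 N. Pads are 22 mm wide; open, the fingers measure 114 mm over their backs; the gripper's body (76 mm by 85 mm) begins 54 mm behind the grasp point. The pads swing forward as they close: fully open they stand 13 mm farther back than shut.
Start: joints at [66.807, 15.808, 86.224, -0, 77.962, -6.933], TCP at [0.161, 0.552, 0.231] pointing down, gripper open.
Joint ranges: [-165.64, 165.64], [-43.16, 119.46], [12.63, 154.43], [-67.54, 247.53], [6.08, 155.33], [-154.97, 154.97]. Speed limits (degrees/s): [147.25, 147.25, 180, 180, 180, 180].

## Interface

Orientations are given as [roll, pitch, yaw] about the fixed x, y, z axes, in that order (R = Rz(yaw) Ry(pitch) Rx(roll)).
In Python, from workcell import readout, viewer, workorder, env gives the robot as it stands.
- The arm moves only by the tool send_rows, never from a script. Its arguments are lists of equal length, an entry for each row: "translation": the shift along the tool's x, y, z in cm, a list of three; "twist": the turn about the tool's z in rad; "fingers": the gripper command: -1 is shut, 1 is fully open, values between are in proportion. A call has 1 to 8 rows; each row is the pose to reach, as a shift and turn from the pose commanded when the call began, along the tool's axes at that moment; what a row does not reach only later rows make up. A row lasts 1/10 s, in which the tool goes at most 50 mm and 8.59 degrees, less where a joint would pass 70% of its speed; a pose out of reach is approached as far as the arm can. A call with a gripper value outside its range is refused whole. The fingers move at their own pace and stop on an object; the grip force is fixed at half the most. Time passes only in rows, so rows that repeat a pose let the fingers close. It gives the time, the measured TCP pose, the force, the opening and the grip force at its end, in the units of the state.
- readout.sense(): the state, without advancing time (a new reading comes with each control period).
- viewer.capture(name): name is "scene" or "top" or "wrist"; returns (picture, depth): 480x640x3 uint8, red, green, blue; 480x640 float32, m along the optical axis (not along the pixel's ray), 0 where there is no reading.
- viewer.calibration(name): a dict with "K" (3x3 intrinsics, pixels), "R" (3x3) and "t" (3): a world point X has camera coordinates R X + t; the wrist camera has in their place "hand_eye" (4x4, takes a point from camera to tool coordinates, whose origin is the TCP and whose axes are the flange's). Camera axes: x right, y down, z forward; pixel columns grow to the right and rows downward; lengths in m; the calibration is good to about 2 mm. A picture is of the moment at which its call begins: read the wrist's pose just before it. calibration takes no time and is no camera call.
- workorder.close_job(): hands the job in; it is judged then, once.
The state is a dict: "clock": time; "joint_positions": joint angles; "qvel": joint speeds; "joint_torque": joint torques, N m; "ee_pos": TCP position; "orientation": TCP orientation; "force": force on the tool from outside, world axes, zero at the start; "moment": the same for the moment, N m; "grip_width": finger opening in m; "gripper_force": force on a finger pad.
Only numpy, scipy, OpenCV 4.12 (cv2) and the standard library are available. Lean on these libraries where they do the work, as an engineer would, in place of code of your own. Each camera call takes 0.05 s, during which the arm holds its last target. There are 200 camera calls.

## Working session

There is one attempt and no reset: what is moved stays moved. The work goes in short steps, Python scripts to look and compute and a tool call to move; the robot and the scene stay as the last step left them, time stands still between calls to the robot, and variables do not carry over. Pictures are saved under pics/ and viewed, at most 10 in all, crops included, and the job is handed in when it is done.

Besides the shell and the picture viewer there is one more tool, called after "Emit:" as name([rows], argument=value, ...), one row to a line, values as JSON. send_rows: Moves the arm, as the interface text tells. Its arguments: {"type":"object","properties":{"translation":{"type":"array"},"twist":{"type":"array"},"fingers":{"type":"array"}},"required":["translation","twist","fingers"]}

```bash
mkdir -p pics; python3 - <<'E'
from workcell import readout, viewer, workorder, env
import cv2,numpy as np
s=readout.sense(); print(s); print(env.hold_point_z)
for n in("top","scene"):
    p,d=viewer.capture(n); cv2.imwrite(f"pics/{n}0.png",p[:,:,::-1]); np.save(f"pics/{n}0.npy",d); print(n,viewer.calibration(n))
print(viewer.calibration("wrist"))
E
```

```text
{'clock': 0.0, 'joint_positions': array([ 6.68088489e+01,  1.58466078e+01,  8.62968744e+01,  7.48557026e-04,
        7.79628581e+01, -6.93356457e+00]), 'qvel': array([ 0.06942406,  0.05411498,  0.01877183,  0.102831  , -0.1049883 ,
       -0.00682068]), 'joint_torque': array([ 1.16519139e-03, -4.16781700e+01, -2.45810920e+01,  5.47604645e-05,
        1.11628955e-02, -3.46138563e-06]), 'ee_pos': array([0.1607651 , 0.55149657, 0.23043832]), 'orientation': array([-1.79894526e+02, -1.35636826e-02,  1.63742244e+02]), 'force': array([ 0.68575918, -0.66998565,  1.03076335]), 'moment': array([-0.0156991 ,  0.0167115 , -0.04129028]), 'gripper_force': 0.0, 'grip_width': 0.08531521771494494}
0.0187
top {'K': array([[592.54863956,   0.        , 317.99274238],
       [  0.        , 592.54863956, 233.68320196],
       [  0.        ,   0.        ,   1.        ]]), 'R': array([[ 0.02683553, -0.9996371 , -0.0023483 ],
       [-0.99167237, -0.02632556, -0.12606697],
       [ 0.1259594 ,  0.00571181, -0.99201895]]), 't': array([0.00393944, 0.53049053, 1.11233748])}
scene {'K': array([[519.02110845,   0.        , 320.99564242],
       [  0.        , 519.02110845, 240.5043899 ],
       [  0.        ,   0.        ,   1.        ]]), 'R': array([[ 0.76507978, -0.64392214,  0.00414844],
       [-0.32718398, -0.39427814, -0.85877552],
       [ 0.55462021,  0.65567448, -0.51233525]]), 't': array([-0.39906645,  0.23161449,  0.68419159])}
{'K': array([[396.28333104,   0.        , 319.78902103],
       [  0.        , 396.28333104, 234.9447592 ],
       [  0.        ,   0.        ,   1.        ]]), 'hand_eye': array([[-3.34238667e-04, -9.63543356e-01, -2.67552030e-01,
         6.81391743e-02],
       [ 9.99999944e-01, -3.15325204e-04, -1.13656931e-04,
         8.14439695e-04],
       [ 2.51474827e-05, -2.67552053e-01,  9.63543408e-01,
        -1.42669873e-01],
       [ 0.00000000e+00,  0.00000000e+00,  0.00000000e+00,
         1.00000000e+00]])}
```

View pics/top0.png

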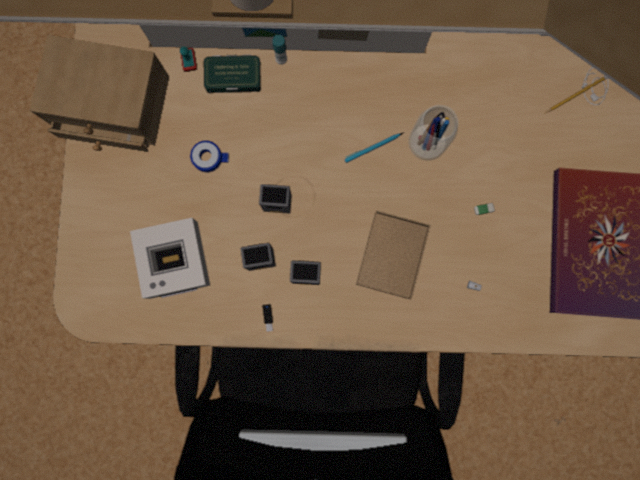

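The top view shows the printer at (168,258), the carton at (393,255), and the cartridges at (275,197), (257,256) and (305,272). The depth data should give their exact poses.

```bash
cat > h.py <<'E'
from workcell import readout, viewer, workorder, env
import cv2,numpy as np
def cloud(n,d):
    c=viewer.calibration(n); K=c["K"]
    v,u=np.indices(d.shape); P=np.stack([(u-K[0,2])/K[0,0]*d,(v-K[1,2])/K[1,1]*d,d],-1)
    if n=="wrist": return P
    return (P-c["t"])@c["R"]
def rect(p):
    (cx,cy),(w,h),a=cv2.minAreaRect((p[:,:2]*1000).astype(np.float32))
    if w>h: w,h,a=h,w,a+90   # a = direction of short side
    return "c=(%.1f,%.1f) short %.1f long %.1f shortdir %.1f z %.1f n %d"%(cx,cy,w,h,(a+90)%180-90,np.median(p[:,2])*1000,len(p))
E
python3 - <<'E'
from h import *
d=np.load("pics/top0.npy"); W=cloud("top",d)
for nm,(u,v),r,lo,hi in [("cA",(275,197),28,.075,.095),("cB",(257,256),28,.075,.095),("cC",(305,272),28,.075,.095),("printer",(168,258),50,.05,.062),("carton",(393,255),58,.015,.03),("cartonall",(393,255),58,-.01,.01),("tape",(207,155),30,.015,.04),("eraser",(484,209),15,.006,.03),("stick",(268,316),18,.005,.03)]:
    w=W[v-r:v+r,u-r:u+r].reshape(-1,3); p=w[(w[:,2]>lo)&(w[:,2]<hi)]
    print(nm,rect(p) if len(p)>5 else len(p))
p=cv2.imread("pics/top0.png")
cv2.imwrite("pics/crop.png",cv2.resize(p[170:330,120:440],None,fx=2.5,fy=2.5,interpolation=cv2.INTER_CUBIC))
# bay floor/plate hole
w=W[225:300,125:212].reshape(-1,3); q=w[(w[:,2]<.045)&(w[:,2]>.01)]; print("bay",rect(q), np.percentile(q[:,2],[5,25,50,75,95]))
E
```

```text
cA c=(594.9,103.0) short 41.3 long 56.5 shortdir -2.6 z 84.8 n 655
cB c=(481.9,131.5) short 41.8 long 56.1 shortdir 10.4 z 84.7 n 675
cC c=(453.8,40.8) short 41.3 long 56.0 shortdir -2.8 z 84.6 n 673
printer c=(475.9,302.8) short 121.3 long 131.5 shortdir -76.1 z 55.7 n 3658
carton c=(496.2,-128.3) short 110.6 long 150.8 shortdir 76.2 z 23.0 n 385
cartonall c=(498.6,-131.9) short 230.4 long 231.3 shortdir 1.3 z 0.3 n 12951
tape c=(684.0,247.9) short 60.8 long 61.8 shortdir 64.1 z 22.5 n 663
eraser c=(586.9,-309.1) short 30.3 long 37.4 shortdir 8.7 z 10.8 n 180
stick c=(370.0,108.7) short 55.4 long 60.0 shortdir 20.9 z 8.2 n 209
bay c=(468.6,300.5) short 120.5 long 124.0 shortdir -75.9 z 29.1 n 1047 [0.01530288 0.0261709  0.02913196 0.03180121 0.04114815]
```

View pics/crop.png

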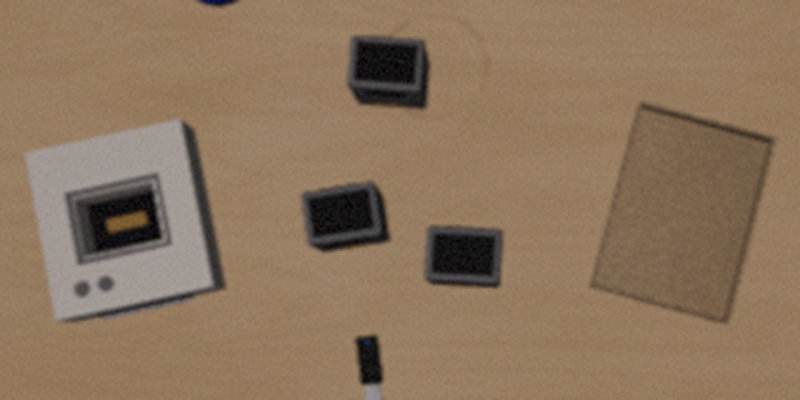

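Crop shows the bay mouth centred near (119,219) with its long side horizontal. The carton's long side runs nearly vertical, and the cartridge grip axes are close to world x. First I'll move over the printer for a close look.

Emit:
send_rows([
  [-36.7, -15.5, -2],
  [-36.7, -15.5, -2],
  [-36.7, -15.5, -2],
  [-36.7, -15.5, -2],
  [-36.7, -15.5, -2],
  [-36.7, -15.5, -2],
  [-36.7, -15.5, -2],
  [-36.7, -15.5, -2],
], twist=[1.3, 1.3, 1.3, 1.3, 1.3, 1.3, 1.3, 1.3], fingers=[1, 1, 1, 1, 1, 1, 1, 1])

```text
clock: 0.9
ee_pos: [0.4711, 0.2988, 0.2511]
orientation: [-180.0, -0.0, 94.6]
force: [1.7, 1.1, 0.6]
grip_width: 0.0853
gripper_force: 0.0
```

```bash
cat >> h.py <<'E'
from scipy.spatial.transform import Rotation as Ro
def wrist(save):
    s=readout.sense(); p,d=viewer.capture("wrist"); cv2.imwrite(save,p[:,:,::-1])
    H=viewer.calibration("wrist")["hand_eye"]; R=Ro.from_euler("xyz",s["orientation"],degrees=True).as_matrix()
    P=cloud("wrist",d)@H[:3,:3].T+H[:3,3]
    return s,p,d,P@R.T+s["ee_pos"]
def plan(wps,start=None):
    # wps: (x,y,z mm, close_dir deg)
    s=readout.sense(); p=s["ee_pos"]*1000; y=s["orientation"][2]
    print("now",p.round(1),s["orientation"].round(2),"F",s["force"].round(2))
    for x_,y_,z_,c in wps:
        t=np.array([x_,y_,z_],float); a=np.radians(y); d=t-p
        ny=y+((c+90-y+90)%180-90)
        print("tr cm",np.round([(d[0]*np.cos(a)+d[1]*np.sin(a))/10,(d[0]*np.sin(a)-d[1]*np.cos(a))/10,-d[2]/10],2),"tw",round(-np.radians(ny-y),3))
        p,y=t,ny
E
python3 - <<'E'
from h import *
import time
s,p,d,W=wrist("pics/w1.png"); print(s["ee_pos"],s["orientation"],s["qvel"].round(1),s["clock"])
s,p,d,W=wrist("pics/w1.png"); np.save("pics/w1.npy",W)
f=W.reshape(-1,3)
t=f[(abs(f[:,2]-.056)<.005)&(np.hypot(f[:,0]-.476,f[:,1]-.303)<.1)]
print(s["qvel"].round(1),"printer",rect(t))
E
```

```text
[0.47108309 0.29879603 0.25111504] [-1.79973431e+02 -3.17809789e-03  9.46174833e+01] [-46.6  11.6 -19.    0.5   7.   38.7] 0.9
[ 4.1 -0.7  1.6  2.8 -0.8 -7. ] printer c=(475.3,303.8) short 120.3 long 130.4 shortdir -76.1 z 56.0 n 17449
```

View pics/w1.png

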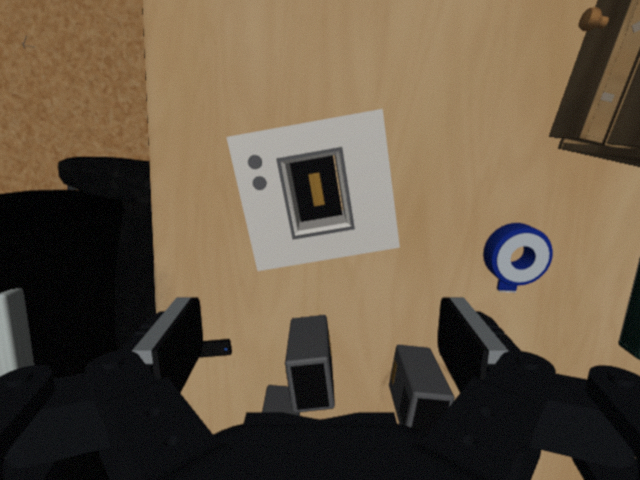

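The wrist view shows the bay mouth's outer corners at about (278,159), (342,148), (355,229) and (293,238). Its printer pose agrees with the top camera.

```bash
python3 - <<'E'
from h import *
W=np.load("pics/w1.npy")
m=np.array([[278,159],[342,148],[355,229],[293,238]])
# intersect corners w/ z=.056 : homography from printer-top pts
v,u=np.indices(W.shape[:2]); t=(abs(W[...,2]-.056)<.004)&(np.hypot(W[...,0]-.475,W[...,1]-.304)<.1)
H,_=cv2.findHomography(np.c_[u[t],v[t]].astype(float),W[t][:,:2]*1000,cv2.RANSAC,1.)
q=cv2.perspectiveTransform(m[None].astype(float),H)[0]; print(q.round(1),q.mean(0)); print(rect(np.c_[q/1000,q[:,0]*0+.056]))
# holes in the top mask
M=t.astype(np.uint8); hull=np.zeros_like(M); c=np.c_[u[t],v[t]]; cv2.fillConvexPoly(hull,cv2.convexHull(c.astype(np.int32)),1)
hole=cv2.morphologyEx(((hull==1)&(M==0)).astype(np.uint8),cv2.MORPH_OPEN,np.ones((5,5)))
n,l,st,ce=cv2.connectedComponentsWithStats(hole)
for i in range(1,n):
    if st[i,4]>300:
        k=l==i; xy=cv2.perspectiveTransform(np.c_[u[k],v[k]][None].astype(float),H)[0]; print(st[i],rect(np.c_[xy/1000,W[k][:,2]]),np.percentile(W[k][:,2],[5,30,50]))
f=W.reshape(-1,3)
for nm,x,y in("A",595,103),("B",482,131.5),("C",454,41):
    t=f[(abs(f[:,2]-.084)<.004)&(np.hypot(f[:,0]-x/1e3,f[:,1]-y/1e3)<.045)]
    if len(t)>50: print(nm,rect(t))
plan([(453.8,41.5,150,-2.8),(453.8,41.5,54,-2.8),(453.8,41.5,79,-2.8)])
E
```

```text
[[441.6 330.9]
 [494.4 343.7]
 [511.9 274.8]
 [457.8 262.8]] [476.42822258 303.08020348]
c=(476.6,302.9) short 55.4 long 71.1 shortdir 13.6 z 56.0 n 4
[ 286  155   60   74 3449] c=(475.2,304.6) short 43.5 long 59.4 shortdir 13.8 z 29.7 n 3449 [0.01821604 0.02918307 0.02974659]
A c=(593.7,110.7) short 39.8 long 44.2 shortdir -4.6 z 85.0 n 1432
B c=(481.5,133.4) short 40.4 long 56.4 shortdir 10.7 z 85.1 n 2369
now [474.8 296.4 250.9] [1.7985e+02 1.4000e-01 9.4500e+01] F [-0.72  0.06  0.33]
tr cm [-25.25  -4.1   10.09] tw 0.127
tr cm [0.  0.  9.6] tw -0.0
tr cm [ 0.   0.  -2.5] tw -0.0
```

Emit:
send_rows([
  [-25.2, -4.1, 10],
  [-25.2, -4.1, 10],
  [-25.2, -4.1, 10],
  [-25.2, -4.1, 10],
  [-25.2, -4.1, 10],
  [-25.2, -4.1, 10],
  [-25.2, -4.1, 10],
  [-25.2, -4.1, 10],
], twist=[0.127, 0.127, 0.127, 0.127, 0.127, 0.127, 0.127, 0.127], fingers=[1, 1, 1, 1, 1, 1, 1, 1])

```text
clock: 1.8
ee_pos: [0.4508, 0.0462, 0.1512]
orientation: [-180.0, -0.1, 87.7]
force: [0.2, 0.1, -0.1]
grip_width: 0.0852
gripper_force: 0.0
```

```bash
python3 - <<'E'
from h import *
s,p,d,W=wrist("pics/w2.png"); f=W.reshape(-1,3)
for nm,x,y in("A",595,103),("B",482,131.5),("C",454,41):
    t=f[(abs(f[:,2]-.084)<.004)&(np.hypot(f[:,0]-x/1e3,f[:,1]-y/1e3)<.045)]
    if len(t)>50: print(nm,rect(t))
plan([(453.8,41.5,54,-2.8)])
E
```

```text
A c=(594.1,103.6) short 41.3 long 55.5 shortdir -2.3 z 85.1 n 8809
B c=(481.5,132.6) short 41.0 long 56.1 shortdir 10.4 z 85.2 n 9403
C c=(453.4,42.2) short 40.9 long 55.6 shortdir -1.4 z 85.2 n 6692
now [451.2  46.7 151.6] [ 1.7997e+02 -5.0000e-02  8.7730e+01] F [0.21 0.67 0.06]
tr cm [-0.51  0.28  9.76] tw 0.009
```

Emit:
send_rows([
  [-0.45, 0.25, 3],
  [-0.45, 0.25, 7],
  [-0.45, 0.25, 9.7],
  [-0.45, 0.25, 9.7],
  [-0.45, 0.25, 9.7],
  [-0.45, 0.25, 9.7],
  [-0.45, 0.25, 9.7],
  [-0.45, 0.25, 9.7],
], twist=[0, 0, 0, 0, 0, 0, 0, 0], fingers=[1, 1, 1, 1, -1, -1, -1, -1])

```text
clock: 2.65
ee_pos: [0.4544, 0.0415, 0.056]
orientation: [179.8, -0.0, 87.7]
force: [-0.4, 0.8, 6.0]
grip_width: 0.0391
gripper_force: 60.7
```

Emit:
send_rows([
  [0, 0, 0],
  [0, 0, 0],
  [0, 0, 0],
  [0, 0, -1],
  [0, 0, -2],
  [0, 0, -2.5],
  [0, 0, -2.5],
  [0, 0, -2.5],
], twist=[0, 0, 0, 0, 0, 0, 0, 0], fingers=[-1, -1, -1, -1, -1, -1, -1, -1])

```text
clock: 3.45
ee_pos: [0.4532, 0.0412, 0.0794]
orientation: [180.0, -0.0, 87.7]
force: [-0.8, 0.2, -4.0]
grip_width: 0.0391
gripper_force: 61.6
```

Emit:
send_rows([
  [0, 0, 0],
  [0, 0, 0],
  [0, 0, 0],
  [0, 0, 0],
  [0, 0, 0],
  [0, 0, 0],
], twist=[0, 0, 0, 0, 0, 0], fingers=[-1, -1, -1, -1, -1, -1])

```text
clock: 4.05
ee_pos: [0.4533, 0.0413, 0.0793]
orientation: [180.0, -0.0, 87.7]
force: [-0.6, -0.3, -4.2]
grip_width: 0.039
gripper_force: 61.6
```

```bash
python3 - <<'E'
from h import *
F=[]
for i in range(4):
    s,p,d,W=wrist("pics/w3.png"); F.append(s["force"][2])
print(np.round(F,2),s["moment"])
f=W.reshape(-1,3)
for zz in(.08,.11): 
    t=f[(abs(f[:,2]-zz)<.006)&(np.hypot(f[:,0]-.454,f[:,1]-.0415)<.05)]; print(rect(t) if len(t)>30 else 0)
plan([(453.8,41.5,54,-2.8)])
E
```

```text
[-4.23 -4.9  -3.89 -3.8 ] [0.02301208 0.00138172 0.03612219]
c=(453.9,61.4) short 17.2 long 52.0 shortdir 87.5 z 80.6 n 939
c=(453.1,41.9) short 56.3 long 66.4 shortdir 88.3 z 108.6 n 20226
now [453.3  41.3  79.3] [-1.800e+02 -1.000e-02  8.771e+01] F [ 0.22  0.3  -3.67]
tr cm [0.02 0.05 2.53] tw 0.009
```

The held weight is about 4.1 N (0.42 kg), so cartridge C is the full one. I'll carry it high over to the bay.

```bash
python3 - <<'E'
from h import *
plan([(453.3,41.3,165,-2.3),(475.5,303.3,165,13.9),(475.5,303.3,123,13.9)])
E
```

```text
now [453.3  41.3  79.3] [-1.800e+02 -1.000e-02  8.771e+01] F [ 0.22  0.3  -3.67]
tr cm [ 0.   -0.   -8.57] tw 0.0
tr cm [26.27  1.17 -0.  ] tw -0.283
tr cm [0.  0.  4.2] tw -0.0
```

Emit:
send_rows([
  [0, 0, -3],
  [0, 0, -6],
  [0, 0, -8.6],
  [3, 0.1, -8.6],
  [7, 0.3, -8.6],
  [11, 0.5, -8.6],
  [15, 0.7, -8.6],
  [19, 0.9, -8.6],
], twist=[0, 0, 0, -0.05, -0.1, -0.15, -0.2, -0.283], fingers=[-1, -1, -1, -1, -1, -1, -1, -1])

```text
clock: 5.05
ee_pos: [0.4697, 0.2322, 0.1653]
orientation: [180.0, 0.0, 104.1]
force: [0.5, -0.7, -3.6]
grip_width: 0.0389
gripper_force: 62.5
```

```bash
python3 - <<'E'
from h import *
plan([(475.5,303.3,165,13.9)])
E
```

```text
now [469.7 232.2 165.3] [1.8000e+02 1.0000e-02 1.0408e+02] F [ 0.51 -0.66 -3.65]
tr cm [6.75 2.29 0.03] tw 0.003
```

Emit:
send_rows([
  [3, 1, 0],
  [5.5, 1.8, 0],
  [6.75, 2.3, 0],
  [6.75, 2.3, 1],
  [6.75, 2.3, 2.5],
  [6.75, 2.3, 4],
  [6.75, 2.3, 4],
  [6.75, 2.3, 4],
], twist=[0, 0, 0, 0, 0, 0, 0, 0], fingers=[-1, -1, -1, -1, -1, -1, -1, -1])

```text
clock: 5.85
ee_pos: [0.4757, 0.3004, 0.1248]
orientation: [-179.9, 0.0, 103.9]
force: [-0.2, -0.5, -4.4]
grip_width: 0.039
gripper_force: 62.4
```

```bash
python3 - <<'E'
from h import *
s,p,d,W=wrist("pics/w4.png"); 
s,p,d,W=wrist("pics/w4.png"); 
pt,dt=viewer.capture("top"); T=cloud("top",dt)
ps,ds=viewer.capture("scene"); S=cloud("scene",ds)
cv2.imwrite("pics/s4.png",ps[:,:,::-1])
plan([(475.5,303.3,123,13.9)])
f=W.reshape(-1,3)
z=f[(np.hypot(f[:,0]-.4755,f[:,1]-.3033)<.02)&(f[:,2]<.2)][:,2]; print("wrist top z",np.percentile(z,[10,50,90]) if len(z) else 0)
# wrist: cartridge front side below
for n,C in(("top",T),("scene",S)):
    g=C.reshape(-1,3); z=g[np.hypot(g[:,0]-.4755,g[:,1]-.3033)<.03]; print(n,np.histogram(z[:,2],bins=np.arange(.02,.26,.02)))
# project target bay outline on scene image
c=viewer.calibration("scene"); a=np.radians(13.9); ux=np.array([np.cos(a),np.sin(a),0]);uy=np.array([-np.sin(a),np.cos(a),0])
def pr(x): q=c["K"]@(c["R"]@x+c["t"]); return (q[:2]/q[2]).round().astype(int)
b=np.array([.4753,.304,.056]); print([pr(b+i*.022*ux+j*.03*uy).tolist() for i,j in((-1,-1),(1,-1),(1,1),(-1,1))])
u,v=pr(b); cr=ps[v-90:v+60,u-100:u+100,::-1]; print(u,v); cv2.imwrite("pics/s4c.png",cv2.resize(cr,None,fx=4,fy=4,interpolation=cv2.INTER_CUBIC))
E
```

```text
now [476.7 301.7 126.2] [ 1.799e+02 -1.000e-02  1.039e+02] F [-0.63 -0.43 -4.39]
tr cm [ 0.19 -0.07  0.32] tw -0.0
wrist top z [0.15416479 0.15504637 0.1560855 ]
top (array([ 85,  54,   8,  20,  13,  16, 236,  13,  17,  24,   1]), array([0.02, 0.04, 0.06, 0.08, 0.1 , 0.12, 0.14, 0.16, 0.18, 0.2 , 0.22,
       0.24]))
scene (array([ 44,  81,  60, 146, 150, 102, 227, 131, 147, 207, 234]), array([0.02, 0.04, 0.06, 0.08, 0.1 , 0.12, 0.14, 0.16, 0.18, 0.2 , 0.22,
       0.24]))
[[216, 205], [231, 198], [212, 191], [197, 198]]
214 198
```

View pics/s4c.png

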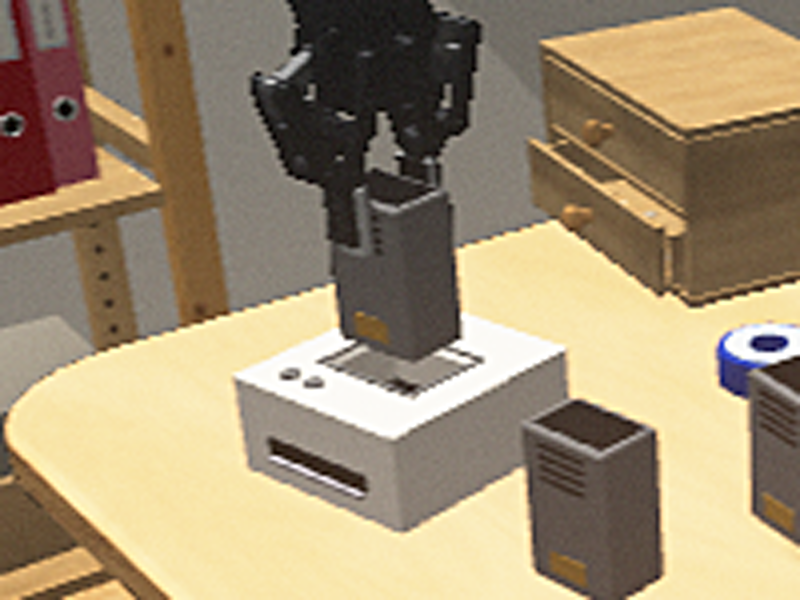

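View pics/w4.png

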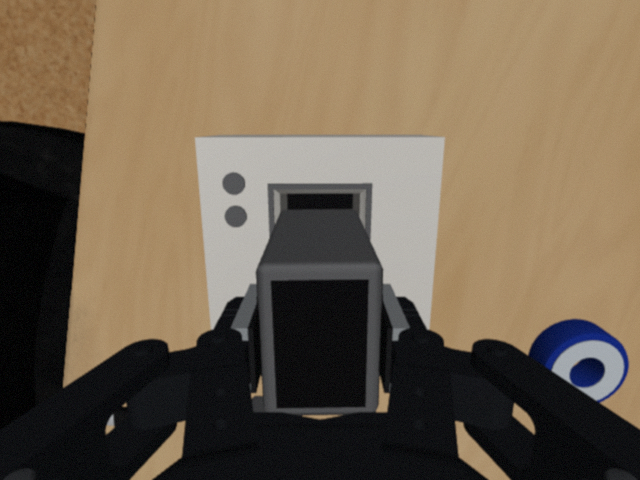

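The wrist view shows the cartridge (columns 260–380) centred on the bay mouth (269–371). I'll check the offset along tool x with depth.

```bash
python3 - <<'E'
from h import *
s,p,d,W=wrist("pics/w5.png"); f=W.reshape(-1,3)
t=f[(abs(f[:,2]-.155)<.004)&(np.hypot(f[:,0]-.4767,f[:,1]-.302)<.04)]
a=np.radians(103.9); tx=np.array([np.cos(a),np.sin(a)]); ty=np.array([np.sin(a),-np.cos(a)])
r=(t[:,:2]-s["ee_pos"][:2])*1000
for nm,e in("x",tx),("y",ty): print(nm,np.percentile(r@e,[.5,99.5]))
q=f[(abs(f[:,2]-.056)<.003)&(np.hypot(f[:,0]-.475,f[:,1]-.304)<.1)]; q=(q[:,:2]-s["ee_pos"][:2])*1000
for nm,e in("px",tx),("py",ty): print(nm,np.percentile(q@e,[.2,99.8]))
print(s["ee_pos"],"bay rel tool x,y", (np.array([475.3,304.2])-s["ee_pos"][:2]*1000)@np.c_[tx,ty])
E
```

```text
x [-25.92231535  28.17301252]
y [-30.11545331  30.00972529]
px [-43.74849126  62.10647321]
py [-65.53453769  64.21963853]
[0.47665657 0.30165352 0.12620362] bay rel tool x,y [ 2.79779893 -0.70510529]
```

Emit:
send_rows([
  [0.15, -0.06, 0],
  [0.15, -0.06, 0.7],
  [0.15, -0.06, 1.2],
  [0.15, -0.06, 1.7],
  [0.15, -0.06, 2.2],
  [0.15, -0.06, 2.7],
  [0.15, -0.06, 3.2],
  [0.15, -0.06, 3.2],
], twist=[0, 0, 0, 0, 0, 0, 0, 0], fingers=[-1, -1, -1, -1, -1, -1, -1, -1])

```text
clock: 6.9
ee_pos: [0.4747, 0.3029, 0.0924]
orientation: [-179.9, 0.0, 103.9]
force: [-0.1, -0.6, -4.6]
grip_width: 0.0392
gripper_force: 62.6
```

It entered freely. Next is slow lowering onto the plate.

Emit:
send_rows([
  [0, 0, 0.2],
  [0, 0, 0.4],
  [0, 0, 0.6],
  [0, 0, 0.8],
  [0, 0, 1.0],
  [0, 0, 1.0],
  [0, 0, 1.0],
  [0, 0, 1.0],
], twist=[0, 0, 0, 0, 0, 0, 0, 0], fingers=[-1, -1, -1, -1, -1, -1, -1, -1])

```text
clock: 7.7
ee_pos: [0.4751, 0.3032, 0.0836]
orientation: [180.0, -0.0, 103.9]
force: [-1.2, -0.8, -1.3]
grip_width: 0.039
gripper_force: 63.1
```

Emit:
send_rows([
  [0, 0, 0.2],
  [0, 0, 0.4],
  [0, 0, 0.6],
  [0, 0, 0.75],
  [0, 0, 0.85],
  [0, 0, 0.95],
  [0, 0, 0.95],
  [0, 0, 0.95],
], twist=[0, 0, 0, 0, 0, 0, 0, 0], fingers=[-1, -1, -1, -1, -1, -1, -1, -1])

```text
clock: 8.5
ee_pos: [0.4751, 0.3032, 0.0754]
orientation: [179.9, -0.0, 103.9]
force: [-3.7, -2.1, 11.8]
grip_width: 0.0394
gripper_force: 64.5
```

Emit:
send_rows([
  [0, 0, 0.15],
  [0, 0, 0.15],
  [0, 0, 0.15],
  [0, 0, 0.15],
  [0, 0, 0.15],
  [0, 0, 0.15],
  [0, 0, 0.15],
  [0, 0, 0.15],
], twist=[0, 0, 0, 0, 0, 0, 0, 0], fingers=[-1, -1, -1, -1, -1, -1, -1, -1])

```text
clock: 9.3
ee_pos: [0.4752, 0.3032, 0.0743]
orientation: [179.9, -0.0, 103.9]
force: [-4.6, -0.8, 13.6]
grip_width: 0.0391
gripper_force: 64.9
```

Emit:
send_rows([
  [0, 0, 0],
  [0, 0, 0],
  [0, 0, 0],
  [0, 0, 0],
  [0, 0, 0],
  [0, 0, 0],
  [0, 0, 0],
], twist=[0, 0, 0, 0, 0, 0, 0], fingers=[-1, -1, -1, -1, -1, -1, -1])

```text
clock: 10.0
ee_pos: [0.4752, 0.3032, 0.0743]
orientation: [179.9, -0.0, 103.9]
force: [-4.0, -1.9, 13.4]
grip_width: 0.039
gripper_force: 64.9
```

Emit:
send_rows([
  [0, 0, -0.3],
  [0, 0, -0.6],
  [0, 0, -0.9],
  [0, 0, -1.0],
  [0, 0, -1.0],
  [0, 0, -1.0],
  [0, 0, -1.0],
  [0, 0, -1.0],
], twist=[0, 0, 0, 0, 0, 0, 0, 0], fingers=[-1, -1, -1, -1, -1, -1, 0.4, 0.4])

```text
clock: 10.8
ee_pos: [0.4754, 0.3033, 0.0821]
orientation: [180.0, -0.0, 103.9]
force: [0.2, 0.7, 0.1]
grip_width: 0.0597
gripper_force: 0.0
```

Emit:
send_rows([
  [0, 0, 0],
  [0, 0, 0],
  [0, 0, -2],
  [0, 0, -5],
  [0, 0, -9],
  [0, 0, -10],
  [0, 0, -10],
  [0, 0, -10],
], twist=[0, 0, 0, 0, 0, 0, 0, 0], fingers=[0.4, 0.4, 0.4, 0.4, 0.4, 1, 1, 1])

```text
clock: 11.6
ee_pos: [0.4744, 0.3028, 0.1814]
orientation: [-179.9, 0.0, 103.9]
force: [-0.2, 0.3, -0.8]
grip_width: 0.0851
gripper_force: 0.0
```

```bash
python3 - <<'E'
from h import *
s,p,d,W=wrist("pics/w6.png"); f=W.reshape(-1,3)
t=f[(f[:,2]>.09)&(f[:,2]<.13)&(np.hypot(f[:,0]-.475,f[:,1]-.304)<.045)]; print("full",rect(t))
for nm,x,y in("B",482,132.5),("A",595,103):
    t=f[(abs(f[:,2]-.084)<.004)&(np.hypot(f[:,0]-x/1e3,f[:,1]-y/1e3)<.045)]
    if len(t)>50: print(nm,rect(t))
plan([(481.6,132.3,180,10.5),(481.6,132.3,54,10.5),(481.6,132.3,79,10.5)])
E
```

```text
full c=(474.1,303.9) short 41.4 long 55.5 shortdir 13.8 z 112.0 n 6992
now [474.  302.6 180.8] [-1.7983e+02  3.0000e-02  1.0392e+02] F [ 0.61 -0.38 -0.89]
tr cm [-16.71  -3.36   0.08] tw 0.06
tr cm [ 0.   0.  12.6] tw -0.0
tr cm [ 0.   0.  -2.5] tw -0.0
```

View pics/w6.png

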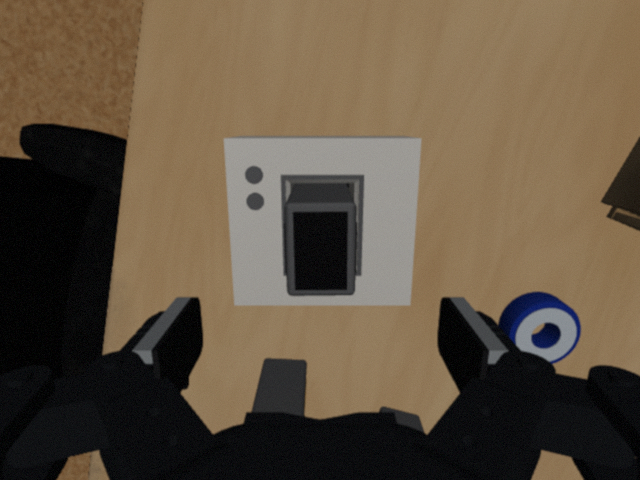

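The full cartridge stands in the bay, its top at (320,245) in the wrist view, 112 mm above the desk. Next is cartridge B.

Emit:
send_rows([
  [-4, -0.8, 0],
  [-8, -1.6, 0],
  [-12, -2.4, 0],
  [-15, -3, 0],
  [-16.7, -3.36, 1],
  [-16.7, -3.36, 4],
  [-16.7, -3.36, 6],
  [-16.7, -3.36, 6],
], twist=[0.02, 0.04, 0.06, 0.06, 0.06, 0.06, 0.06, 0.06], fingers=[1, 1, 1, 1, 1, 1, 1, 1])

```text
clock: 12.45
ee_pos: [0.479, 0.1321, 0.1183]
orientation: [-179.4, -0.0, 100.4]
force: [-0.4, 0.4, 0.3]
grip_width: 0.0851
gripper_force: 0.0
```

```bash
python3 - <<'E'
from h import *
s,p,d,W=wrist("pics/w7.png"); f=W.reshape(-1,3)
for nm,x,y in("B",482,132.5),("A",595,103):
    t=f[(abs(f[:,2]-.084)<.004)&(np.hypot(f[:,0]-x/1e3,f[:,1]-y/1e3)<.045)]
    if len(t)>50: print(nm,rect(t))
plan([(481.6,132.3,55,10.5)])
E
```

```text
B c=(481.5,133.0) short 41.1 long 55.8 shortdir 11.1 z 85.2 n 9134
A c=(594.9,117.7) short 29.1 long 41.0 shortdir 86.6 z 85.0 n 3545
now [480.6 132.5 120. ] [-1.7966e+02 -2.0000e-02  1.0047e+02] F [-0.33  0.9   0.91]
tr cm [-0.04  0.1   6.5 ] tw -0.001
```

Emit:
send_rows([
  [0.05, 0, 3],
  [0.05, 0, 6.5],
  [0.05, 0, 6.5],
  [0.05, 0, 6.5],
  [0.05, 0, 6.5],
  [0.05, 0, 6.5],
  [0.05, 0, 6.5],
  [0.05, 0, 6.5],
], twist=[0, 0, 0, 0, 0, 0, 0, 0], fingers=[1, 1, 1, -1, -1, -1, -1, -1])

```text
clock: 13.3
ee_pos: [0.4836, 0.1336, 0.0592]
orientation: [179.8, 0.0, 100.5]
force: [-0.7, 0.2, 5.3]
grip_width: 0.039
gripper_force: 59.8
```

Emit:
send_rows([
  [0, 0, 0],
  [0, 0, -1],
  [0, 0, -2],
  [0, 0, -2.5],
  [0, 0, -2.5],
  [0, 0, -2.5],
  [0, 0, -2.5],
  [0, 0, -2.5],
], twist=[0, 0, 0, 0, 0, 0, 0, 0], fingers=[-1, -1, -1, -1, -1, -1, -1, -1])

```text
clock: 14.1
ee_pos: [0.4822, 0.1334, 0.0819]
orientation: [-179.9, -0.0, 100.5]
force: [0.6, -0.4, -1.9]
grip_width: 0.0392
gripper_force: 60.5
```

Emit:
send_rows([
  [0, 0, 0],
  [0, 0, 0],
  [0, 0, 0],
  [0, 0, 0],
  [0, 0, 0],
  [0, 0, 0],
], twist=[0, 0, 0, 0, 0, 0], fingers=[-1, -1, -1, -1, -1, -1])

```text
clock: 14.7
ee_pos: [0.4825, 0.1334, 0.0823]
orientation: [180.0, -0.0, 100.5]
force: [0.7, 1.1, -1.1]
grip_width: 0.0393
gripper_force: 60.5
```

```bash
python3 - <<'E'
from h import *
F=[]
for i in range(4):
    s,p,d,W=wrist("pics/w8.png"); F.append(s["force"][2])
print(np.round(F,2)); f=W.reshape(-1,3)
z=f[(np.hypot(f[:,0]-.4816,f[:,1]-.1323)<.02)&(f[:,2]<.2)][:,2]; print("top z",np.median(z))
plan([(481.6,132.3,155,10.5),(455,-118,155,-13.8),(455,-118,58.5,-13.8)])
E
```

```text
[-1.12 -1.07 -1.07 -0.67]
top z 0.10981695510885876
now [482.5 133.5  82.3] [179.99  -0.   100.49] F [ 0.67  0.12 -2.16]
tr cm [-0.1  -0.11 -7.27] tw -0.0
tr cm [-24.13  -7.18  -0.  ] tw 0.424
tr cm [0.   0.   9.65] tw -0.0
```

About 1.1 N, so B is spent. I'll carry it to the carton.

Emit:
send_rows([
  [0, 0, -2],
  [-3.5, -1, -3.6],
  [-7.5, -2.2, -3.6],
  [-11.5, -3.4, -3.6],
  [-15.5, -4.6, -3.6],
  [-19.5, -5.8, -3.6],
  [-23, -7, -3.6],
  [-24.2, -7.3, -3.6],
], twist=[0, 0.05, 0.12, 0.2, 0.28, 0.36, 0.424, 0.424], fingers=[-1, -1, -1, -1, -1, -1, -1, -1])

```text
clock: 15.7
ee_pos: [0.4545, -0.1209, 0.1184]
orientation: [180.0, 0.1, 76.0]
force: [-0.1, 0.4, -0.5]
grip_width: 0.039
gripper_force: 60.7
```

```bash
python3 - <<'E'
from h import *
s,p,d,W=wrist("pics/w9.png"); s,p,d,W=wrist("pics/w9.png"); f=W.reshape(-1,3)
t=f[(abs(f[:,2]-.0235)<.004)&(abs(f[:,0]-.496)<.11)&(abs(f[:,1]+.128)<.11)]; print("rim",rect(t))
plan([(455,-118,60,-13.8)])
E
```

```text
rim c=(495.9,-127.5) short 110.1 long 150.7 shortdir 76.0 z 23.7 n 2892
now [ 454.9 -119.2  118.3] [ 1.7998e+02 -1.0000e-02  7.6050e+01] F [-0.74  0.2  -0.83]
tr cm [ 0.12 -0.02  5.83] tw -0.003
```

View pics/w9.png

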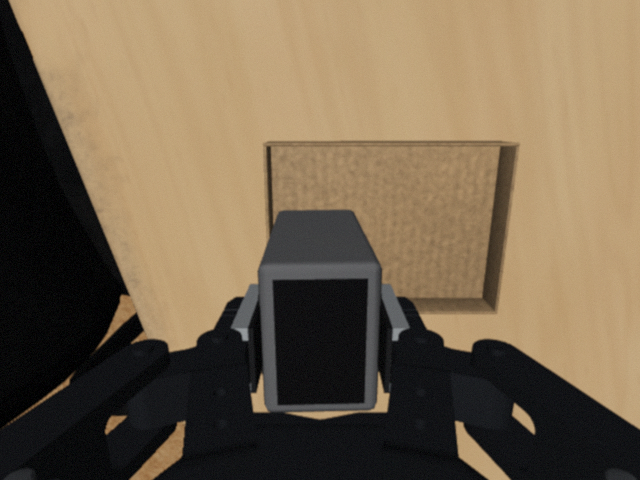

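The cartridge hangs over the carton's left end and is aligned with it (carton columns 265–515). Now I'll lower it and release.

Emit:
send_rows([
  [0.1, 0, 2],
  [0.1, 0, 4],
  [0.1, 0, 5.2],
  [0.1, 0, 5.6],
  [0.1, 0, 5.8],
  [0.1, 0, 5.85],
  [0.1, 0, 5.85],
  [0.1, 0, 5.85],
], twist=[0, 0, 0, 0, 0, 0, 0, 0], fingers=[-1, -1, -1, -1, -1, -1, -1, -1])

```text
clock: 16.6
ee_pos: [0.4539, -0.1146, 0.0612]
orientation: [-179.9, -0.1, 76.3]
force: [-4.6, 2.7, 10.8]
grip_width: 0.0392
gripper_force: 62.2
```

Emit:
send_rows([
  [0, 0, -0.1],
  [0, 0, -0.1],
  [0, 0, -0.1],
], twist=[0, 0, 0], fingers=[-1, -1, -1])

```text
clock: 16.9
ee_pos: [0.4558, -0.1164, 0.0612]
orientation: [179.9, -0.0, 76.2]
force: [0.3, 0.2, 3.6]
grip_width: 0.0392
gripper_force: 61.2
```

```bash
python3 - <<'E'
from h import *
s,p,d,W=wrist("pics/w10.png"); f=W.reshape(-1,3)
t=f[(abs(f[:,2]-.088)<.006)&(np.hypot(f[:,0]-.455,f[:,1]+.117)<.05)]; print("cart",rect(t))
t=f[(abs(f[:,2]-.0235)<.004)&(abs(f[:,0]-.496)<.11)&(abs(f[:,1]+.128)<.11)]; print("rim",rect(t))
plan([(455,-118,60,-13.8)])
E
```

```text
cart c=(455.3,-116.7) short 56.4 long 66.7 shortdir 76.5 z 87.7 n 19637
rim c=(496.2,-127.0) short 109.5 long 150.7 shortdir 76.2 z 23.7 n 4621
now [ 455.8 -116.4   61.2] [ 1.7992e+02 -3.0000e-02  7.6210e+01] F [0.53 1.65 4.3 ]
tr cm [-0.17 -0.04  0.12] tw 0.0
```

View pics/w10.png

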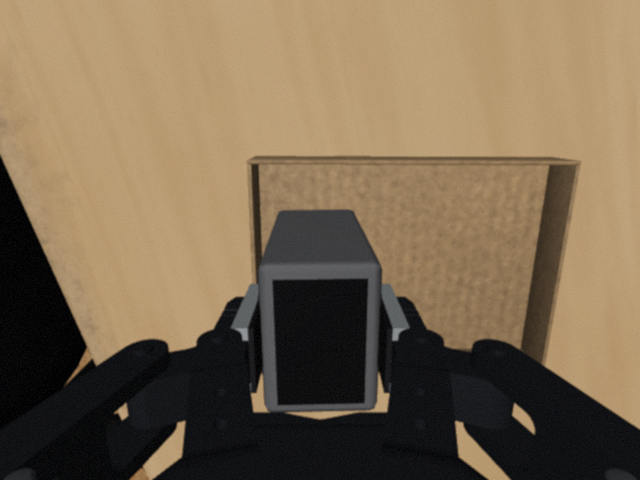

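Top at 87.7 mm means it stands on the carton floor. I'll release it and move up.

Emit:
send_rows([
  [0, 0, 0],
  [0, 0, 0],
  [0, 0, 0],
  [0, 0, -2],
  [0, 0, -5],
  [0, 0, -8],
  [0, 0, -9],
  [0, 0, -9],
], twist=[0, 0, 0, 0, 0, 0, 0, 0], fingers=[0.35, 0.35, 0.35, 0.35, 0.35, 0.35, 1, 1])

```text
clock: 17.75
ee_pos: [0.456, -0.1173, 0.1519]
orientation: [179.8, 0.0, 76.2]
force: [-0.2, -0.8, 0.4]
grip_width: 0.0834
gripper_force: 0.0
```

```bash
python3 - <<'E'
from h import *
plan([(594.3,103.4,150,-2.5)])
E
```

```text
now [ 456.  -117.3  151.9] [1.7981e+02 3.0000e-02 7.6180e+01] F [-0.21 -0.83  0.36]
tr cm [24.74  8.16  0.19] tw -0.197
```

Emit:
send_rows([
  [4, 1.3, 0],
  [8, 2.6, 0],
  [12, 4, 0],
  [16, 5.3, 0],
  [20, 6.6, 0],
  [23.5, 7.8, 0],
  [24.7, 8.15, 0.2],
  [24.7, 8.15, 0.2],
], twist=[-0.05, -0.1, -0.15, -0.197, -0.197, -0.197, -0.197, -0.197], fingers=[1, 1, 1, 1, 1, 1, 1, 1])

```text
clock: 18.55
ee_pos: [0.5925, 0.1047, 0.1463]
orientation: [-179.8, 0.0, 87.6]
force: [-0.6, -0.2, -0.2]
grip_width: 0.0855
gripper_force: 0.0
```

```bash
python3 - <<'E'
from h import *
s,p,d,W=wrist("pics/w11.png");s,p,d,W=wrist("pics/w11.png"); f=W.reshape(-1,3)
t=f[(abs(f[:,2]-.084)<.004)&(np.hypot(f[:,0]-.595,f[:,1]-.1035)<.045)]; print(rect(t))
plan([(594.5,103.4,54.5,-2.5)])
E
```

```text
c=(595.0,104.0) short 41.2 long 55.9 shortdir -2.1 z 85.2 n 7066
now [591.6 102.7 147.3] [-1.7979e+02  7.0000e-02  8.7490e+01] F [-0.81 -1.04  0.59]
tr cm [0.09 0.29 9.28] tw -0.0
```

Emit:
send_rows([
  [0.1, 0.15, 4],
  [0.1, 0.15, 8],
  [0.1, 0.15, 9.2],
  [0.1, 0.15, 9.2],
  [0.1, 0.15, 9.2],
  [0.1, 0.15, 9.2],
  [0.1, 0.15, 9.2],
  [0.1, 0.15, 9.2],
], twist=[0, 0, 0, 0, 0, 0, 0, 0], fingers=[1, 1, 1, -1, -1, -1, -1, -1])

```text
clock: 19.45
ee_pos: [0.5961, 0.1044, 0.0591]
orientation: [179.8, -0.0, 87.5]
force: [-0.3, -0.9, 7.2]
grip_width: 0.039
gripper_force: 61.3
```

Emit:
send_rows([
  [0, 0, 0],
  [0, 0, -1],
  [0, 0, -2],
  [0, 0, -2.5],
  [0, 0, -2.5],
  [0, 0, -2.5],
  [0, 0, -2.5],
  [0, 0, -2.5],
], twist=[0, 0, 0, 0, 0, 0, 0, 0], fingers=[-1, -1, -1, -1, -1, -1, -1, -1])

```text
clock: 20.25
ee_pos: [0.5943, 0.1045, 0.0813]
orientation: [-179.9, 0.0, 87.5]
force: [0.0, -0.8, -0.5]
grip_width: 0.0388
gripper_force: 60.6
```

Emit:
send_rows([
  [0, 0, 0],
  [0, 0, 0],
  [0, 0, 0],
  [0, 0, 0],
  [0, 0, 0],
  [0, 0, 0],
], twist=[0, 0, 0, 0, 0, 0], fingers=[-1, -1, -1, -1, -1, -1])

```text
clock: 20.85
ee_pos: [0.5947, 0.1045, 0.0818]
orientation: [180.0, -0.0, 87.5]
force: [-0.1, -0.7, -1.6]
grip_width: 0.0395
gripper_force: 60.6
```

```bash
python3 - <<'E'
from h import *
F=[]
for i in range(4):
    s,p,d,W=wrist("pics/w12.png"); F.append(s["force"][2])
print(np.round(F,2)); f=W.reshape(-1,3); e=s["ee_pos"]
z=f[(np.hypot(f[:,0]-e[0],f[:,1]-e[1])<.02)&(f[:,2]<.2)][:,2]; print("bottom rel TCP",np.median(z)-.085-e[2])
plan([(537,-138,120,-13.8),(537,-138,60,-13.8)])
E
```

```text
[-1.63 -0.96 -1.09 -1.73]
bottom rel TCP -0.05782336656679514
now [594.7 104.5  81.8] [ 1.7999e+02 -1.0000e-02  8.7480e+01] F [ 0.12 -0.33 -1.53]
tr cm [-24.48  -4.7   -3.82] tw 0.197
tr cm [0. 0. 6.] tw -0.0
```

Also spent (about 1.3 N). I'll take it to the other end of the carton.

Emit:
send_rows([
  [0, 0, -2],
  [-4, -0.8, -3.8],
  [-8, -1.6, -3.8],
  [-12, -2.3, -3.8],
  [-16, -3.1, -3.8],
  [-20, -3.9, -3.8],
  [-23.5, -4.6, -3.8],
  [-24.5, -4.7, -3.8],
], twist=[0, 0.04, 0.08, 0.12, 0.16, 0.197, 0.197, 0.197], fingers=[-1, -1, -1, -1, -1, -1, -1, -1])

```text
clock: 21.85
ee_pos: [0.5361, -0.1415, 0.1199]
orientation: [180.0, 0.1, 76.0]
force: [0.5, 0.9, -1.2]
grip_width: 0.039
gripper_force: 60.7
```

```bash
python3 - <<'E'
from h import *
s,p,d,W=wrist("pics/w13.png"); s,p,d,W=wrist("pics/w13.png"); f=W.reshape(-1,3)
t=f[(abs(f[:,2]-.0235)<.004)&(abs(f[:,0]-.496)<.11)&(abs(f[:,1]+.128)<.11)]; print("rim",rect(t))
t=f[(abs(f[:,2]-.087)<.006)&(np.hypot(f[:,0]-.455,f[:,1]+.117)<.04)]; print("B",rect(t))
plan([(537,-138,60,-13.8)])
E
```

```text
rim c=(495.6,-127.4) short 110.0 long 150.5 shortdir 76.0 z 23.9 n 2387
B c=(453.5,-116.4) short 41.0 long 55.9 shortdir -13.3 z 87.3 n 9697
now [ 536.8 -139.6  119.9] [ 1.7998e+02 -1.0000e-02  7.6030e+01] F [ 0.63  0.7  -0.85]
tr cm [ 0.16 -0.02  5.99] tw -0.003
```

Emit:
send_rows([
  [0.1, 0, 2],
  [0.1, 0, 4],
  [0.1, 0, 5.2],
  [0.1, 0, 5.6],
  [0.1, 0, 5.8],
  [0.1, 0, 5.9],
  [0.1, 0, 5.9],
  [0.1, 0, 5.9],
], twist=[0, 0, 0, 0, 0, 0, 0, 0], fingers=[-1, -1, -1, -1, -1, -1, -1, -1])

```text
clock: 22.75
ee_pos: [0.5377, -0.1373, 0.0614]
orientation: [179.9, 0.0, 76.2]
force: [0.4, -0.1, -1.5]
grip_width: 0.039
gripper_force: 60.8
```

Emit:
send_rows([
  [0, 0, 0],
  [0, 0, 0],
  [0, 0, 0],
], twist=[0, 0, 0], fingers=[-1, -1, -1])

```text
clock: 23.05
ee_pos: [0.5375, -0.1374, 0.0612]
orientation: [179.9, 0.0, 76.2]
force: [-0.5, 0.8, 1.3]
grip_width: 0.0391
gripper_force: 61.0
```

Emit:
send_rows([
  [0, 0, 0.08],
  [0, 0, 0.08],
  [0, 0, 0.08],
  [0, 0, 0.08],
  [0, 0, 0.08],
  [0, 0, 0.08],
  [0, 0, 0.08],
  [0, 0, 0.08],
], twist=[0, 0, 0, 0, 0, 0, 0, 0], fingers=[-1, -1, -1, -1, 0.35, 0.35, 0.35, 0.35])

```text
clock: 23.85
ee_pos: [0.5371, -0.1372, 0.0598]
orientation: [-180.0, -0.0, 76.2]
force: [-0.4, 0.7, -0.7]
grip_width: 0.0577
gripper_force: 0.0
```

Emit:
send_rows([
  [0, 0, -2],
  [0, 0, -5],
  [0, 0, -8],
  [0, 0, -12],
  [0, 0, -16],
  [0, 0, -18],
  [0, 0, -18],
  [0, 0, -18],
], twist=[0, 0, 0, 0, 0, 0, 0, 0], fingers=[0.35, 0.35, 0.35, 0.35, 0.35, 0.35, 1, 1])

```text
clock: 24.65
ee_pos: [0.5369, -0.1371, 0.2396]
orientation: [-180.0, -0.0, 76.2]
force: [0.2, 0.5, -0.2]
grip_width: 0.0835
gripper_force: 0.0
```

```bash
python3 - <<'E'
from h import *
p,d=viewer.capture("scene"); cv2.imwrite("pics/end.png",p[:,:,::-1]); W=cloud("scene",d)
s,p,d,Q=wrist("pics/w14.png"); f=Q.reshape(-1,3)
for n,x,y in("B",.4545,-.1165),("A",.537,-.138):
    t=f[(abs(f[:,2]-.087)<.006)&(np.hypot(f[:,0]-x,f[:,1]-y)<.04)]; print(n,rect(t))
E
```

```text
B c=(453.1,-116.4) short 40.9 long 56.4 shortdir -14.3 z 87.2 n 3781
A c=(535.8,-137.6) short 41.0 long 56.6 shortdir -14.8 z 87.2 n 3746
```

View pics/end.png

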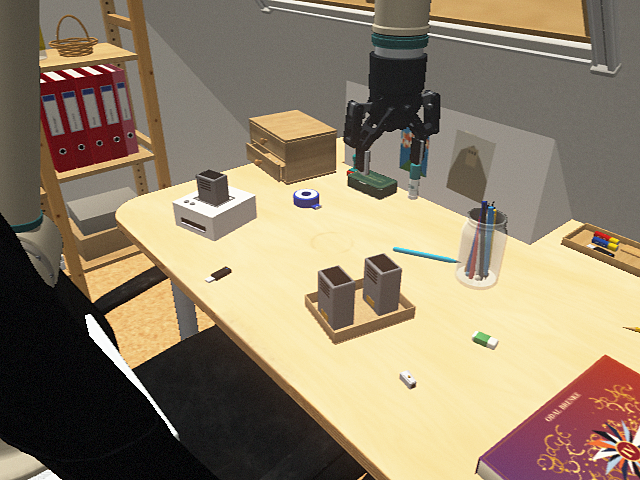

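The final view shows the full cartridge in the bay at (212,188) and both spent ones upright in the carton at (336,297) and (382,285). The other things are undisturbed and the arm is clear.

```bash
python3 -c "
from workcell import workorder; print(workorder.close_job())"
```

```text
the job is handed in; nothing more can be done
None
```

I handed the job in after about 25 s: the full cartridge (about 0.42 kg) stands in the printer bay, held pressed at about 13.5 N for over a second, and both spent ones stand upright in the carton with the other things undisturbed.

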